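Close the sander's belt cover and put it in gear

TASK

The belt change on the bench disc sander is finished: gently lower its open green belt cover (the one with the yellow bar handle) all the way onto its stops, without letting it drop. Then throw the red-knobbed gear lever round into the notch marked with the green tag and let go. Leave the bottle, the wood offcut, the wrench and the screwdriver where they are.

Things in the scene. Friction and masses are not known exactly. Their poses are not given: they have to be found in the camera images.
- sander: Green bench disc sander, fixed. Origin on the bench under its middle; x to its back (away from the robot at yaw 0), y left, z up. In mm: belt housing 120 (x) by 150 (y) centred at (0, 110), rim 135 high; gearbox at y -195 to 20, steel notch plate on it, top 110 high; 150 mm sanding disc centred at (15, -268), top 170 high; work table to y -380; motor at the back to x 183, 123 high.
- cover_hinge (a point): Middle of the cover's hinge axis, fixed on the sander at (60, 110, 141) mm in its frame; axes as the sander's. The hinge axis is level and runs along the sander's y.
- cover (a joint): Angle of the belt cover in rad: 0 = closed, flat on its stops; 1.57 = standing upright; it starts between 1.2 and 1.45. The hinge is stiff enough to hold the cover at its start, but let go below about 1.1 rad it falls shut by its own weight (about 0.36 kg).
- cover_bar (a point): Middle of the cover's yellow bar handle: 12 mm thick, 90 mm long, parallel to the hinge, 165 mm from it, in the cover's plane, 45 mm beyond the edge of the green plate (120 by 150 by 12 mm). At angle a it lies -165 cos(a) mm in x, +165 sin(a) mm in z from cover_hinge. Closed: 141 mm above the bench, free below. Pinch it from above, fingers closing along the sander's x; it can turn in the fingers.
- lever_pivot (a point): Vertical axis of the gear lever, at the height of its arm, fixed on the sander at (30, -115, 128) mm in its frame; axes as the sander's.
- lever (a joint): Lever angle in rad, growing counter-clockwise from above (from the cover towards the disc). Four sprung notches: 0 (neutral, untagged, starts here within 0.03), 0.45, 0.90, 1.35. At 0 the arm points 0.675 rad clockwise from the sander's -x: forward and left. Let go within about 0.12 of a notch it snaps in; it takes about 4 N at the knob to leave one.
- lever_grip (a point): On the axis of the lever's upright red knob, 110 mm from lever_pivot horizontally. Knob: 26 mm diameter, 55 mm high, from 133 to 188 mm above the bench; this point is at 163 mm. The steel arm below it is 14 mm wide, from 123 to 133 mm above the bench.
- lever_point (a point): Point in line with the lever's arm, 152 mm from lever_pivot and 118 mm above the bench: it lies over a tag's centre when the lever is in that tag's notch.
- tag_green: Green disc, 28 mm diameter, 4 mm thick, fixed on the notch plate beyond the end of the lever's arm, 152 mm from lever_pivot, in line with the wanted notch (0.45, 0.90 or 1.35). Origin: centre of its underside.
- tag_white_a: White disc like the green one, at one of the two notches that are not wanted.
- tag_white_b: White disc like the green one, at the other notch that is not wanted.
- bottle: Clear closed bottle with a blue label and white cap, 64 mm diameter, 200 mm high, standing to the left. Origin: centre of its underside. Leave alone.
- offcut: Dark wood offcut 140 by 60 by 35 mm lying at front left. Origin: centre of its underside. Leave alone.
- wrench: Steel wrench 170 mm long lying in front, nearer the robot. Leave alone.
- screwdriver: Screwdriver 190 mm long lying at front right. Leave alone.

How it is judged:
On the way, in this order (a step that is already met when the one before it is completed fails the run):
1. the belt cover is down on its stops (value of joint cover below 0.04 rad), for 0.2 s.
2. the lever is in the notch with the green tag, the cover still closed (value of joint cover below 0.04 rad and horizontal distance between lever_point and tag_green below 0.013 m), for 0.2 s.
At the end, for the whole second after the job is handed in: The cover is closed (within 0.04 rad of its stops), the lever rests in the notch of the green tag (its line within 13 mm of the tag's centre) and is still, both let go (all of step 2 and velocity of joint lever between -0.05 and 0.05 rad/s); the robot touches nothing.
It fails at once if the cover slams: it closes faster than 2.5 rad/s (about 0.4 m/s at the handle) in the last 0.25 rad (value of joint cover below 0.25 rad and velocity of joint cover below -2.5 rad/s).
It fails at once if the bottle, offcut, wrench or screwdriver is moved by more than 30 mm or the bottle is tipped (distance of any of bottle, offcut, wrench, screwdriver from where it was at the start of the episode above 0.03 m or angle between bottle's own z axis and vertical above 0.4 rad).
It also fails if it takes over 58 s, if anything falls off the work surface, if the arm or the gripper's body presses on something with over 40 N, if the wrist force passes 120 N, or if a joint passes its speed limit or range.

ROBOT

A 7-joint arm with a two-finger parallel gripper is mounted at the origin on the work surface. World frame = base frame: x ahead of the robot, y to its left, z up, the work surface at z = 0. Lengths are in m, angles in rad, forces in N, time in s.
With the tool pointing down it reaches from about 0.4 to 0.875 m from the base axis. Payload 6.5 kg.
Tool frame: the origin (TCP) lies midway between the tips of the shut fingers; the grasp point (between the pads) lies 19 mm behind it (manip.tcp_to_grasp is the distance from the TCP to the grasp point, in m); z points along the fingers, y is the line along which they close (so a half turn about z gives the same grasp; the last joint's range is limited). The gripper opens to 85 mm and grips with 20 to 120 N. Pads are 22 mm wide; open, the fingers measure 114 mm over their backs; the gripper's body (76 mm by 85 mm) begins 54 mm behind the grasp point. The pads swing forward as they close: fully open they stand 13 mm farther back than shut.
Start: joints at [-1.386, 0.536, -0.004, 1.538, 0.003, 1.067, -0.071], TCP at [0.161, 0.63, 0.231] pointing down, gripper open.
Joint ranges: [-2.7, 2.7], [-0.37, 2.16], [-1.27, 1.26], [0.24, 2.4], [-1.31, 4.45], [0.19, 1.91], [-2.76, 2.76]. Speed limits (rad/s): [2.39, 2.39, 3.14, 3.14, 3.14, 3.14, 3.14].

INTERFACE

Orientations are given as a rotation vector (axis times angle).
In Python, from plant import sensors, vision, ticket, manip gives the robot as it stands.
- The arm moves only by the tool drive_tool, never from a script. Its argument "rows" is a list of rows, each a list of 4 numbers: the shift along the tool's x, y, z in cm, then the turn about the tool's z in rad. A call has exactly 8 rows; each row is the pose to reach, as a shift and turn from the pose commanded when the call began, along the tool's axes at that moment; what a row does not reach only later rows make up. A row lasts 1/10 s, in which the tool goes at most 50 mm and 8.59 degrees, less where a joint would pass 70% of its speed; a pose out of reach is approached as far as the arm can. A call with a gripper value outside its range is refused whole. "jaw" is the closure, from 0 (fully open) to 1 (shut), set as the call begins (left out, the last holds). The fingers move at their own pace and stop on an object; "force" is the grip in N (left out, the last holds). Time passes only in rows, so rows that repeat a pose let the fingers close, or fill a call up. It gives the time, the measured TCP pose, the force, the opening and the grip force at its end, in the units of the state.
- sensors.get_state(): the state, without advancing time (a new reading comes with each control period).
- vision.read_camera(name): name is "side" or "top" or "wrist"; returns the picture (384x512x3 uint8, red, green, blue); there is no depth.
- vision.camera_model(name): a dict with "fx", "fy", "cx", "cy" (pixels), "T" (4x4, takes a point from camera to world coordinates); the wrist camera has in their place "mount" (4x4, takes a point from camera to tool coordinates, whose origin is the TCP and whose axes are the flange's). Camera axes: x right, y down, z forward; pixel columns grow to the right and rows downward; lengths in m; the calibration is good to about 2 mm. A picture is of the moment at which its call begins: read the wrist's pose just before it. camera_model takes no time and is no camera call.
- ticket.sign_off(): hands the job in; it is judged then, once.
The state is a dict: "time_s": time; "joint_positions": joint angles; "joint_velocities": joint speeds; "tau": joint torques, N m; "tool_pos": TCP position; "eef_rot": TCP orientation; "ft_force": force on the tool from outside, world axes, zero at the start; "ft_torque": the same for the moment, N m; "gripper_width": finger opening in m; "gripper_force": force on a finger pad.
Only numpy, scipy, OpenCV 4.12 (cv2) and the standard library are available. Lean on these libraries where they do the work, as an engineer would, in place of code of your own. Each camera call takes 0.05 s, during which the arm holds its last target. There are 200 camera calls.

## Working session

There is one attempt and no reset: what is moved stays moved. The work goes in short steps, Python scripts to look and compute and a tool call to move; the robot and the scene stay as the last step left them, time stands still between calls to the robot, and variables do not carry over. Pictures are saved under pics/ and viewed, at most 10 in all, crops included, and the job is handed in when it is done.

Besides the shell and the picture viewer there is one more tool, called after "Emit:" by a JSON object that holds its "method" and its "body", one argument or row to a line. drive_tool: Moves the arm, as the interface text tells. Its arguments: {"type":"object","properties":{"rows":{"type":"array","items":{"type":"array","items":{"type":"number"}}},"jaw":{"type":"number"},"force":{"type":"number"}},"required":["rows"]}

```bash
ls; mkdir -p pics
python3 - <<'E'
from plant import sensors, vision, manip
import cv2, numpy as np
s=sensors.get_state(); print(s, manip.tcp_to_grasp)
for n in ("side","top"):
    im=vision.read_camera(n); cv2.imwrite(f"pics/{n}0.png",im[:,:,::-1])
    m=vision.camera_model(n); print(n,{k:np.round(v,4).tolist() for k,v in m.items()})
print(np.round(vision.camera_model("wrist")["mount"],4).tolist(), {k:v for k,v in vision.camera_model("wrist").items() if k!="mount"})
E
```

```text
pics
{'time_s': 0.0, 'joint_positions': array([-1.38621868,  0.53717677, -0.0044459 ,  1.53888251,  0.00258093,
        1.06727156, -0.07122957]), 'joint_velocities': array([-1.69422886e-04,  6.63039388e-04, -1.55190113e-03,  8.62855809e-05,
        7.50110851e-04,  6.51249148e-04, -4.80696130e-04]), 'tau': array([-1.58742441e-04, -5.83402491e+01,  1.04842532e+00, -2.59106559e+01,
        1.23262688e-02,  9.46850079e-03,  3.74414560e-05]), 'tool_pos': array([0.16115367, 0.62905457, 0.23040247]), 'eef_rot': array([-3.92813805e-01, -3.11682552e+00,  2.71576958e-03]), 'ft_force': array([1.31774353, 0.16950883, 0.03679455]), 'ft_torque': array([0.03085909, 0.04655796, 0.01106514]), 'gripper_force': 0.0, 'gripper_width': 0.08555797100745516} 0.0187
side {'fx': 472.9617, 'fy': 472.9617, 'cx': 253.8102, 'cy': 193.111, 'T': [[0.8706, -0.3847, 0.3068, -0.0252], [-0.492, -0.6699, 0.556, -1.0517], [-0.0083, -0.635, -0.7725, 1.4904], [0.0, 0.0, 0.0, 1.0]]}
top {'fx': 387.6856, 'fy': 387.6856, 'cx': 257.6606, 'cy': 191.2491, 'T': [[0.0277, -0.9858, 0.1658, 0.3359], [-0.9996, -0.0277, 0.002, -0.0493], [0.0026, -0.1658, -0.9861, 1.2324], [0.0, 0.0, 0.0, 1.0]]}
[[-0.0009, -0.9616, -0.2745, 0.0698], [1.0, -0.001, 0.0004, 0.0005], [-0.0007, -0.2745, 0.9616, -0.1436], [0.0, 0.0, 0.0, 1.0]] {'fx': 287.8504932860602, 'fy': 287.8504932860602, 'cx': 256.17486640063083, 'cy': 186.58320424713614}
```

View pics/top0.png

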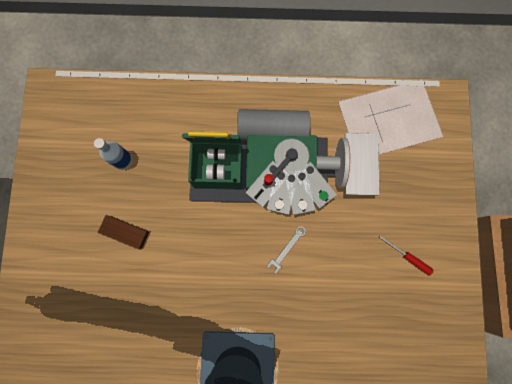

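View pics/side0.png

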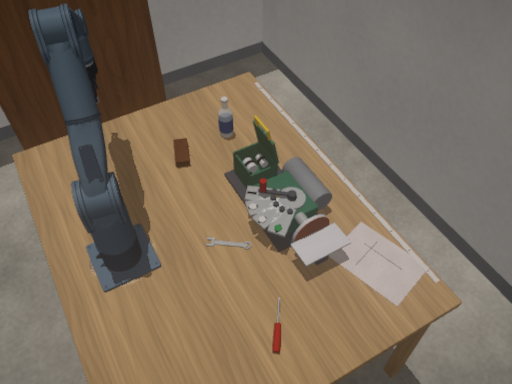

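The top view shows the knob at (269,180), white tags at (280,204) and (302,205), the green tag at (324,196) and the bar at (208,134). In the side view the knob is at (263,186), the green tag at (278,228) and the bar at (262,128). Next I'll segment these and fit.

```bash
cat > h.py <<'E'
import numpy as np, cv2
from plant import vision
from scipy.spatial.transform import Rotation as R
def cam(n,s=None):
    m=dict(vision.camera_model(n))
    if n=="wrist":
        T=np.eye(4);T[:3,:3]=R.from_rotvec(s['eef_rot']).as_matrix();T[:3,3]=s['tool_pos'];m['T']=T@m['mount']
    return m
def proj(m,P):
    P=np.atleast_2d(P);T=np.linalg.inv(m['T']);c=P@T[:3,:3].T+T[:3,3]
    return np.c_[m['fx']*c[:,0]/c[:,2]+m['cx'],m['fy']*c[:,1]/c[:,2]+m['cy']]
def tri(ms,uv):
    A=[];b=[]
    for m,(u,v) in zip(ms,uv):
        d=m['T'][:3,:3]@[(u-m['cx'])/m['fx'],(v-m['cy'])/m['fy'],1];d/=np.linalg.norm(d)
        Q=np.eye(3)-np.outer(d,d);A.append(Q);b.append(Q@m['T'][:3,3])
    return np.linalg.lstsq(np.vstack(A),np.hstack(b),rcond=None)[0]
def sw(p,P):  # sander->world
    c,s=np.cos(p[2]),np.sin(p[2]);P=np.atleast_2d(P)
    return np.c_[p[0]+c*P[:,0]-s*P[:,1],p[1]+s*P[:,0]+c*P[:,1],P[:,2]]
def lev(a,r,z):
    t=np.pi-0.675+a; return [.03+r*np.cos(t),-.115+r*np.sin(t),z]
def bar(a): return [.06-.165*np.cos(a),.11,.141+.165*np.sin(a)]
def seg(im,col,box):
    h=cv2.cvtColor(im,cv2.COLOR_RGB2HSV).astype(int);H,S,V=h[...,0],h[...,1],h[...,2]
    k={'red':((H<8)|(H>172))&(S>150)&(V>80),'yel':(H>18)&(H<32)&(S>170)&(V>120),'grn':(H>50)&(H<85)&(S>150)&(V>90)}[col]
    m=np.zeros_like(k);x0,y0,x1,y1=box;m[y0:y1,x0:x1]=k[y0:y1,x0:x1];v,u=np.nonzero(m)
    return np.array([u.mean(),v.mean()]),len(u),(u.min(),u.max(),v.min(),v.max())
E
python3 - <<'E'
from h import *
from scipy.optimize import least_squares
ms={n:cam(n) for n in("top","side")}
im={n:cv2.imread(f"pics/{n}0.png")[:,:,::-1].copy() for n in ms}
bx={'top':dict(red=(255,165,285,195),yel=(180,125,235,145),grn=(314,185,336,206)),'side':dict(red=(250,172,280,205),yel=(245,110,280,145),grn=(268,218,290,238))}
D={}
for n in ms:
    for c in bx[n]:
        D[n,c]=seg(im[n],c,bx[n][c]);print(n,c,D[n,c])
for c in('red','yel','grn'): print(c,tri([ms['top'],ms['side']],[D['top',c][0],D['side',c][0]]))
def res(p,tag=1.35):
    r=[]
    for n in ms:
        P=sw(p,[lev(p[4],.11,.161),bar(p[3]),lev(tag,.152,.114)])
        r.append(proj(ms[n],P)-[D[n,c][0] for c in('red','yel','grn')])
    return np.ravel(r)
for tag in(.45,.9,1.35):
    f=least_squares(res,[.8,-.05,0,1.3,0],args=(tag,));print(tag,f.x,f.cost,np.round(f.fun,1))
E
python3 - <<'E'
import cv2,numpy as np
a=cv2.imread('pics/top0.png')[115:225,175:345];b=cv2.imread('pics/side0.png')[105:265,215:335]
a=cv2.resize(a,(790,511)[0:2],interpolation=3)
cv2.imwrite('pics/c1.png',a)
E
```

```text
top red (array([268.37704918, 178.18032787]), 61, (np.int64(265), np.int64(272), np.int64(174), np.int64(182)))
top yel (array([208.3258427 , 133.68539326]), 178, (np.int64(188), np.int64(228), np.int64(131), np.int64(136)))
top grn (array([323.38297872, 195.06382979]), 47, (np.int64(320), np.int64(327), np.int64(192), np.int64(199)))
side red (array([262.62162162, 184.12162162]), 74, (np.int64(260), np.int64(265), np.int64(178), np.int64(191)))
side yel (array([260.89130435, 123.58695652]), 46, (np.int64(255), np.int64(268), np.int64(116), np.int64(132)))h.py:28: RuntimeWarning: Mean of empty slice.
  return np.array([u.mean(),v.mean()]),len(u),(u.min(),u.max(),v.min(),v.max())
  ret = ret.dtype.type(ret / rcount)
Traceback (most recent call last):
  File "h.py", line 28, in seg
    return np.array([u.mean(),v.mean()]),len(u),(u.min(),u.max(),v.min(),v.max())
                                                 ~~~~~^^
ValueError: zero-size array to reduction operation minimum which has no identity
```

View pics/c1.png

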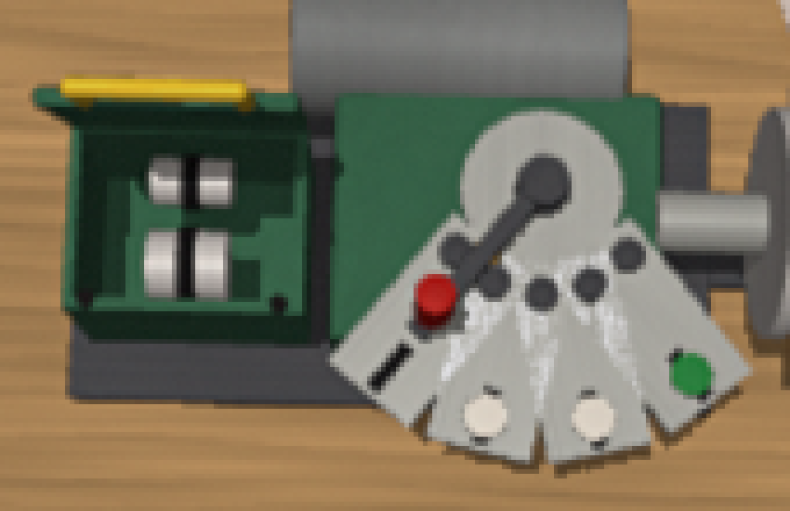

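The crop shows neutral at a dash and three tags; the green tag is the third, at 1.35. I'll relax the green threshold for the side view and fit.

```bash
sed -i "s/(S>150)&(V>90)}/(S>130)\&(V>75)}/" h.py
cat > fit.py <<'E'
from h import *
from scipy.optimize import least_squares
ms={n:cam(n) for n in("top","side")}
im={n:cv2.imread(f"pics/{n}0.png")[:,:,::-1].copy() for n in ms}
print(im['side'][222:234:2,272:286:2].tolist())
bx={'top':dict(red=(255,165,285,195),yel=(180,125,235,145),grn=(317,185,336,206)),'side':dict(red=(250,172,280,205),yel=(245,110,280,145),grn=(268,220,290,236))}
D={}
for n in ms:
    for c in bx[n]:
        D[n,c]=seg(im[n],c,bx[n][c]);print(n,c,D[n,c])
for c in('red','yel','grn'): print(c,tri([ms['top'],ms['side']],[D['top',c][0],D['side',c][0]]))
def res(p,tag=1.35):
    r=[]
    for n in ms:
        P=sw(p,[lev(p[4],.11,.161),bar(p[3]),lev(tag,.152,.114)])
        r.append(proj(ms[n],P)-[D[n,c][0] for c in('red','yel','grn')])
    return np.ravel(r)
for tag in(.9,1.35):
    f=least_squares(res,[.8,-.05,0,1.3,0],args=(tag,));print(tag,f.x,f.cost,np.round(f.fun,1))
p=f.x
print('bar',sw(p,bar(p[3])),'hinge',sw(p,[.06,.11,.141]),'knob',sw(p,lev(p[4],.11,.163)),'tag',sw(p,lev(1.35,.152,.114)),'knob end',sw(p,lev(1.35,.11,.163)),'piv',sw(p,[.03,-.115,.128]))
E
python3 fit.py
```

```text
[[[161, 159, 156], [153, 150, 147], [152, 150, 147], [153, 151, 148], [152, 151, 147], [153, 150, 147], [153, 151, 148]], [[151, 148, 145], [153, 151, 147], [134, 144, 132], [117, 131, 114], [125, 128, 121], [152, 150, 148], [153, 151, 148]], [[152, 150, 147], [117, 137, 116], [61, 123, 70], [60, 123, 70], [62, 123, 70], [148, 149, 144], [153, 152, 149]], [[153, 151, 147], [105, 129, 104], [60, 123, 69], [62, 123, 71], [61, 123, 70], [136, 140, 132], [153, 151, 149]], [[152, 150, 147], [131, 130, 126], [54, 99, 57], [63, 114, 68], [102, 122, 101], [153, 151, 148], [154, 152, 149]], [[101, 98, 96], [135, 133, 129], [97, 94, 91], [141, 139, 136], [153, 151, 148], [154, 152, 149], [153, 151, 149]]]
top red (array([268.37704918, 178.18032787]), 61, (np.int64(265), np.int64(272), np.int64(174), np.int64(182)))
top yel (array([208.3258427 , 133.68539326]), 178, (np.int64(188), np.int64(228), np.int64(131), np.int64(136)))
top grn (array([323.30909091, 195.18181818]), 55, (np.int64(320), np.int64(327), np.int64(191), np.int64(199)))
side red (array([262.62162162, 184.12162162]), 74, (np.int
[... 270 characters left out ...]
d [ 0.55240403 -0.07579657  0.16373462]
yel [0.63360485 0.07974462 0.30275882]
grn [ 0.5171091  -0.2386161   0.11599703]
0.9 [ 0.57102504 -0.0570002   0.36543328  1.87790836 -0.42357586] 8.17966280885708 [ 1.4 -1.4 -1.9  0.5 -0.3  1.3  2.3  0.5 -0.4 -0.1 -0.8  0.6]
1.35 [ 6.09819592e-01 -2.98529089e-02 -1.61069237e-02  1.34228755e+00
  8.00134535e-05] 0.3653283216476659 [-0.4  0.4 -0.   0.1 -0.2 -0.   0.4  0.2  0.3  0.1  0.2  0.2]
bar [[0.63421167 0.07976845 0.30171087]] hinge [[0.67158349 0.07916645 0.141     ]] knob [[ 0.55319837 -0.07521501  0.163     ]] tag [[ 0.51778158 -0.23838196  0.114     ]] knob end [[ 0.55098974 -0.2126678   0.163     ]] piv [[ 0.63796348 -0.14532118  0.128     ]]
```

Fit residuals are under 0.5 px, and the triangulated heights (bar 0.303, knob 0.164) agree with the text. Next I move to a hover over the bar.

Emit:
{"method": "drive_tool", "body": {
  "rows": [
    [-2, -1.5, -3, 0.08],
    [-5.5, -4, -6, 0.16],
    [-9.5, -6.5, -9, 0.25],
    [-13.5, -9.5, -11.5, 0.33],
    [-17.5, -12.5, -13, 0.42],
    [-21.5, -15, -13, 0.5],
    [-25.5, -18, -13, 0.58],
    [-29.5, -20.5, -13, 0.67]
  ],
  "jaw": 0.4,
  "force": 40
}}

```text
time_s: 0.9
tool_pos: [0.3904, 0.3632, 0.3615]
eef_rot: [-1.4, -2.812, -0.001]
ft_force: [1.4, 0.6, -0.2]
gripper_width: 0.0511
gripper_force: 0.0
```

```bash
cat >> h.py <<'E'
def rel(s,P,yaz):
    "shift (cm) and turn from the current pose to TCP P with tool y at world azimuth yaz"
    M=R.from_rotvec(s['eef_rot']).as_matrix(); d=M.T@(np.array(P)-s['tool_pos'])*100
    a=np.arctan2(M[1,1],M[0,1]); t=(a-yaz+np.pi)%(2*np.pi)-np.pi
    return np.round(d,2),round(t,3)
E
python3 - <<'E'
from h import *
from plant import sensors
s=sensors.get_state();print(s['time_s'],s['tool_pos'],s['joint_positions'].round(2),s['gripper_width'],rel(s,[.634,.08,.36],-.016))
E
```

```text
0.9 [0.39040135 0.36315857 0.36149141] [-1.05  0.22  0.26  1.69 -0.06  1.24 -0.13] 0.05110045177325889 (array([-37.28,   2.37,   0.14]), np.float64(0.663))
```

Emit:
{"method": "drive_tool", "body": {
  "rows": [
    [-4.7, 0.3, 0, 0.08],
    [-9.4, 0.6, 0, 0.17],
    [-14.1, 0.9, 0, 0.25],
    [-18.8, 1.2, 0, 0.34],
    [-23.5, 1.5, 0, 0.42],
    [-28.2, 1.8, 0, 0.5],
    [-33, 2.1, 0, 0.58],
    [-37.3, 2.4, 0, 0.66]
  ]
}}

```text
time_s: 1.7
tool_pos: [0.6354, 0.0805, 0.3609]
eef_rot: [2.237, 2.206, -0.001]
ft_force: [0.8, -0.1, 0.1]
gripper_width: 0.0513
gripper_force: 0.0
```

Run:
```python
from h import *
from plant import sensors
vision.read_camera("wrist")
s=sensors.get_state();im=vision.read_camera("wrist");cv2.imwrite("pics/w1.png",im[:,:,::-1])
print(s['time_s'],s['tool_pos'],s['joint_positions'].round(2),rel(s,[.634,.08,.283],-.016))
m=cam("wrist",s);print(proj(m,[.634,.08,.302]))
try: print(seg(im,'yel',(0,0,512,384)))
except Exception as e: print(e)
```

```text
1.75 [0.63839545 0.07271808 0.36062562] [-0.55  0.46  0.54  1.42 -0.23  1.32 -0.02] (array([ 0.76, -0.48,  7.76]), np.float64(-0.01))
[[249.88077453 193.20371427]]
(array([255.01898734, 212.21835443]), 316, (np.int64(243), np.int64(267), np.int64(118), np.int64(254)))
```

View pics/w1.png

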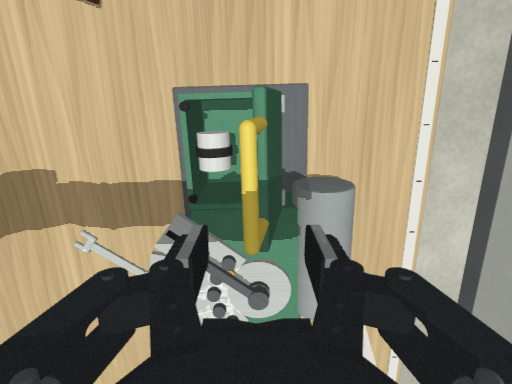

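The wrist view shows the bar (cols about 249, rows 122–250) between the fingers, matching the predicted (250,193). Descending.

Emit:
{"method": "drive_tool", "body": {
  "rows": [
    [0, 0, 0, 0],
    [0, 0, 0, 0],
    [0, 0, 0.5, 0],
    [0, 0, 1, 0],
    [0, 0, 1.5, 0],
    [0, 0, 2, 0],
    [0, 0, 2, 0],
    [0, 0, 2, 0]
  ]
}}

```text
time_s: 2.6
tool_pos: [0.6344, 0.0826, 0.3412]
eef_rot: [2.232, 2.21, -0.0]
ft_force: [-0.5, -0.0, 0.5]
gripper_width: 0.0513
gripper_force: 0.0
```

Run:
```python
from h import *
from plant import sensors
s=sensors.get_state();im=vision.read_camera("wrist")
print(s['time_s'],s['tool_pos'],rel(s,[.634,.08,.283],-.016))
m=cam("wrist",s);print(proj(m,[[.634,.08,.302],[.634,.08,.308],[.635,.125,.308]]))
print(seg(im,'yel',(0,0,512,384))); h=cv2.cvtColor(im,cv2.COLOR_RGB2HSV).astype(int)
k=(h[...,0]>15)&(h[...,0]<33)&(h[...,1]>170)&(h[...,2]>90)
for r in(130,150,170,190,200): u=np.nonzero(k[r,200:300])[0]+200; print(r,u.min() if len(u) else 0,u.max() if len(u) else 0)
```

```text
2.6 [0.63441192 0.08261223 0.34115838] (array([-0.26, -0.04,  5.82]), np.float64(0.006))
[[255.73672269 215.89816591]
 [255.72183864 219.28043615]
 [256.5233351  151.41768745]]
(array([259.81408451, 228.08450704]), 355, (np.int64(247), np.int64(272), np.int64(134), np.int64(279)))
130 0 0
150 0 0
170 0 0
190 0 0
200 247 263
```

Emit:
{"method": "drive_tool", "body": {
  "rows": [
    [0, 0, 1, 0],
    [0, 0, 2, 0],
    [0, 0, 3, 0],
    [0, 0, 4, 0],
    [0, 0, 5, 0],
    [0, 0, 5.8, 0],
    [0, 0, 5.8, 0],
    [0, 0, 5.8, 0]
  ]
}}

```text
time_s: 3.45
tool_pos: [0.6345, 0.0826, 0.2833]
eef_rot: [2.232, 2.21, 0.0]
ft_force: [0.1, 0.5, -0.2]
gripper_width: 0.0514
gripper_force: 0.0
```

Emit:
{"method": "drive_tool", "body": {
  "rows": [
    [0, 0, 0, 0],
    [0, 0, 0, 0],
    [0, 0, 0, 0],
    [0, 0, 0, 0],
    [0, 0, 0, 0],
    [0, 0, 0, 0],
    [0, 0, 0, 0],
    [0, 0, 0, 0]
  ],
  "jaw": 1
}}

```text
time_s: 4.25
tool_pos: [0.6346, 0.0826, 0.2838]
eef_rot: [2.232, 2.21, 0.001]
ft_force: [-0.7, -0.0, 5.8]
gripper_width: 0.0106
gripper_force: 39.2
```

Run:
```python
from h import *
from plant import sensors
s=sensors.get_state()
M=R.from_rotvec(s['eef_rot']).as_matrix();print(s['tool_pos'],s['ft_force'],M.round(3))
p=[.60982,-.02985,-.0161]
a0=1.342
for a in np.linspace(a0,0,17): print(round(a,2),((M.T@(sw(p,bar(a))-sw(p,bar(a0)))[0])*100).round(2))
```

```text
[0.6346485  0.08263262 0.28377942] [-0.69074059 -0.04685742  5.79029526] [[ 0.01   1.     0.001]
 [ 1.    -0.01   0.   ]
 [ 0.     0.001 -1.   ]]
1.34 [0. 0. 0.]
1.26 [ 0.01 -1.33  0.37]
1.17 [ 0.02 -2.63  0.85]
1.09 [ 0.02 -3.88  1.44]
1.01 [ 0.03 -5.08  2.12]
0.92 [ 0.04 -6.22  2.91]
0.84 [ 0.04 -7.29  3.79]
0.75 [ 0.05 -8.28  4.76]
0.67 [ 0.06 -9.18  5.8 ]
0.59 [  0.06 -10.     6.92]
0.5 [  0.06 -10.72   8.11]
0.42 [  0.07 -11.33   9.34]
0.34 [  0.07 -11.84  10.63]
0.25 [  0.07 -12.25  11.95]
0.17 [  0.07 -12.53  13.31]
0.08 [  0.08 -12.71  14.68]
0.0 [  0.08 -12.77  16.06]
```

Gripped. Lowering along the arc.

Emit:
{"method": "drive_tool", "body": {
  "rows": [
    [0, -0.7, 0.2, 0],
    [0, -1.35, 0.38, 0],
    [0, -2.0, 0.6, 0],
    [0, -2.65, 0.85, 0],
    [0, -3.3, 1.15, 0],
    [0, -3.9, 1.45, 0],
    [0, -4.5, 1.78, 0],
    [0, -5.1, 2.12, 0]
  ]
}}

```text
time_s: 5.05
tool_pos: [0.5836, 0.0825, 0.2631]
eef_rot: [2.232, 2.209, 0.001]
ft_force: [-4.2, -1.0, 10.6]
gripper_width: 0.0106
gripper_force: 42.0
```

Emit:
{"method": "drive_tool", "body": {
  "rows": [
    [0, -0.6, 0.4, 0],
    [0, -1.15, 0.8, 0],
    [0, -1.7, 1.23, 0],
    [0, -2.2, 1.67, 0],
    [0, -2.7, 2.15, 0],
    [0, -3.2, 2.64, 0],
    [0, -3.65, 3.15, 0],
    [0, -4.1, 3.68, 0]
  ]
}}

```text
time_s: 5.85
tool_pos: [0.5399, 0.0824, 0.2249]
eef_rot: [-2.231, -2.208, 0.007]
ft_force: [-9.9, -4.2, 9.9]
gripper_width: 0.0107
gripper_force: 43.8
```

Run:
```python
from h import *
from plant import sensors
s=sensors.get_state();print(s['time_s'],s['tool_pos'],s['ft_force'],s['gripper_width'],s['joint_positions'].round(2))
im=vision.read_camera("side")
cv2.imwrite("pics/s2.png",cv2.resize(im[80:260,180:360],None,fx=3,fy=3,interpolation=2)[:,:,::-1])
```

```text
5.85 [0.53985856 0.08243492 0.224948  ] [-9.87948862 -4.22044597  9.85754031] 0.010685515063526775 [-0.63  0.4   0.51  1.84 -0.23  0.96 -0.03]
```

View pics/s2.png

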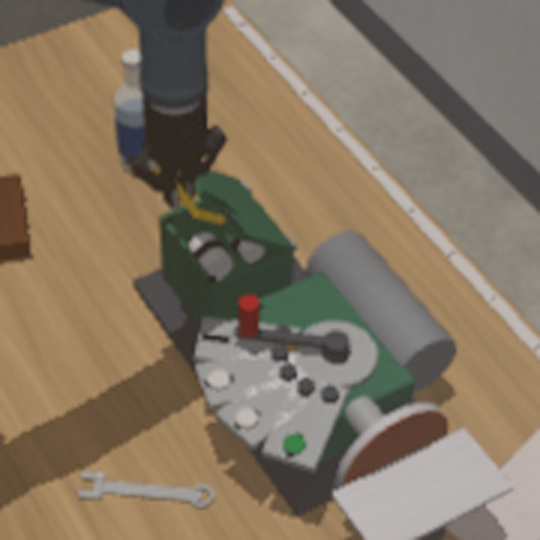

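The cover is about half down (bar at crop (205,205)) and still gripped. Continuing slowly.

Emit:
{"method": "drive_tool", "body": {
  "rows": [
    [0, -0.42, 0.55, 0],
    [0, -0.82, 1.12, 0],
    [0, -1.2, 1.7, 0],
    [0, -1.54, 2.31, 0],
    [0, -1.86, 2.92, 0],
    [0, -2.15, 3.54, 0],
    [0, -2.42, 4.18, 0],
    [0, -2.66, 4.83, 0]
  ]
}}

```text
time_s: 6.7
tool_pos: [0.5115, 0.0823, 0.1754]
eef_rot: [-2.23, -2.206, 0.012]
ft_force: [-11.0, -3.6, 5.2]
gripper_width: 0.0107
gripper_force: 45.1
```

Emit:
{"method": "drive_tool", "body": {
  "rows": [
    [0, -0.22, 0.65, 0],
    [0, -0.41, 1.32, 0],
    [0, -0.56, 2.0, 0],
    [0, -0.69, 2.68, 0],
    [0, -0.79, 3.36, 0],
    [0, -0.87, 4.05, 0],
    [0, -0.9, 4.6, 0],
    [0, -0.92, 5.0, 0]
  ]
}}

```text
time_s: 7.5
tool_pos: [0.5007, 0.0823, 0.1245]
eef_rot: [-2.228, -2.205, 0.016]
ft_force: [-11.9, -3.5, 1.2]
gripper_width: 0.0106
gripper_force: 46.4
```

Emit:
{"method": "drive_tool", "body": {
  "rows": [
    [0, 0, 0.2, 0],
    [0, 0, 0.4, 0],
    [0, 0, 0.5, 0],
    [0, 0, 0.6, 0],
    [0, 0, 0.7, 0],
    [0, 0, 0.7, 0],
    [0, 0, 0.7, 0],
    [0, 0, 0.7, 0]
  ]
}}

```text
time_s: 8.3
tool_pos: [0.5004, 0.0823, 0.1176]
eef_rot: [-2.228, -2.205, 0.017]
ft_force: [-11.5, -1.9, -0.7]
gripper_width: 0.0106
gripper_force: 46.4
```

Run:
```python
from h import *
from plant import sensors
s=sensors.get_state();M=R.from_rotvec(s['eef_rot']).as_matrix();print(s['time_s'],s['tool_pos'],s['ft_force'],M.round(3)[:,2])
a=vision.read_camera("side")[110:230,210:330];b=vision.read_camera("wrist")
a=cv2.resize(a,(384,384),interpolation=2);b=cv2.resize(b[:,100:412],(384,473))[:384]
cv2.imwrite("pics/s3.png",np.hstack([a,b])[:,:,::-1])
```

```text
8.3 [0.5004199  0.08228292 0.11756612] [-11.51926593  -1.93372871  -0.72101634] [-0.012 -0.003 -1.   ]
```

View pics/s3.png

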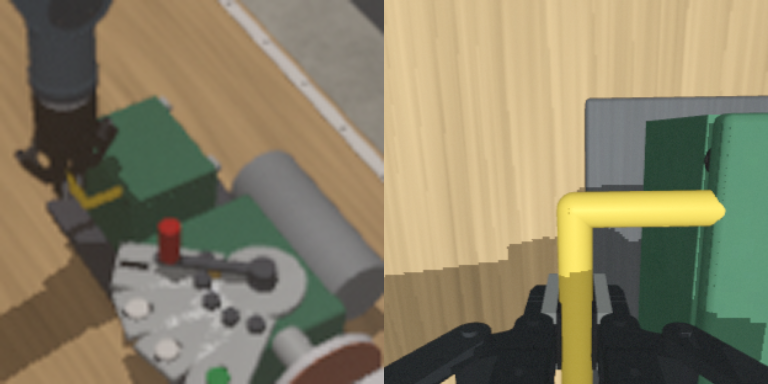

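The cover looks almost shut. I'll press down gently until the vertical force shows the stops.

Emit:
{"method": "drive_tool", "body": {
  "rows": [
    [0, 0, 0.1, 0],
    [0, 0, 0.2, 0],
    [0, 0, 0.3, 0],
    [0, 0, 0.4, 0],
    [0, 0, 0.4, 0],
    [0, 0, 0.4, 0],
    [0, 0, 0.4, 0],
    [0, 0, 0.4, 0]
  ]
}}

```text
time_s: 9.2
tool_pos: [0.5004, 0.0823, 0.1138]
eef_rot: [-2.228, -2.205, 0.016]
ft_force: [-11.9, -3.1, 2.8]
gripper_width: 0.0106
gripper_force: 47.1
```

Run:
```python
from h import *
from plant import sensors
from scipy.optimize import least_squares
p=[.60982,-.02985,-.0161]
s=sensors.get_state();S=vision.read_camera("side");W=vision.read_camera("wrist")
m=cam("side");w=cam("wrist",s)
for a in(.12,.06,0,-.06):
    h=np.array([.06,.11,.141]);r=lambda d,y,dz=0:[.06-d*np.cos(a)-dz*np.sin(a),y,.141+d*np.sin(a)+dz*np.cos(a)]
    Q=[r(.165,.065),r(.165,.155),r(.12,.035,.006),r(.12,.185,.006),r(0,.035,.006)]
    print(a,proj(m,sw(p,Q)).round(1).tolist(),'W',proj(w,sw(p,Q)).round(1).tolist())
A=cv2.resize(S[140:200,220:280],(420,420),interpolation=2);B=cv2.resize(W[:,200:450],(380,584))[:420]
cv2.imwrite("pics/s4.png",np.hstack([A,B])[:,:,::-1])
```

```text
0.12 [[237.7, 169.5], [227.1, 154.6], [251.7, 170.4], [233.7, 145.8], [278.7, 161.8]] W [[271.6, 382.2], [276.8, 181.7], [366.2, 435.4], [419.0, 91.2], [594.2, 407.9]]
0.06 [[237.6, 171.3], [227.1, 156.4], [251.6, 171.7], [233.7, 147.1], [278.8, 161.8]] W [[268.9, 362.5], [273.0, 174.9], [360.4, 419.0], [406.9, 92.1], [595.0, 408.0]]
0 [[237.6, 173.1], [227.1, 158.2], [251.7, 172.9], [233.8, 148.4], [278.8, 161.8]] W [[267.7, 345.4], [271.2, 169.2], [355.9, 404.1], [397.6, 92.9], [595.8, 408.0]]
-0.06 [[237.8, 174.8], [227.3, 159.9], [251.8, 174.1], [234.0, 149.6], [278.9, 161.7]] W [[267.8, 330.4], [271.0, 164.4], [352.7, 390.5], [390.5, 93.6], [596.5, 408.0]]
```

View pics/s4.png

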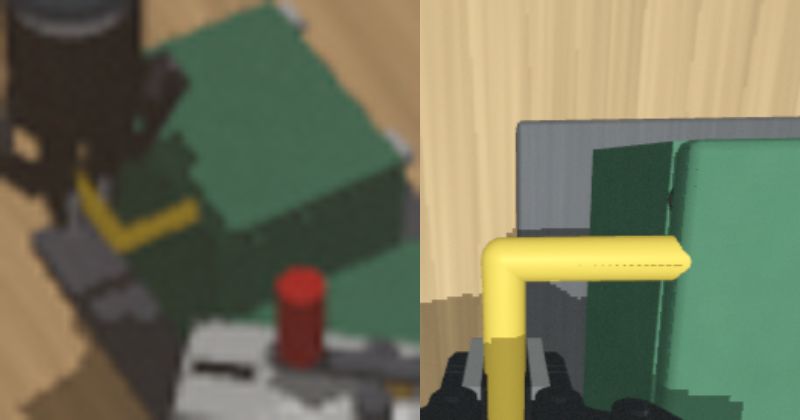

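The bar corner at side (237.4,174.3) matches angle about 0 (-0.03±0.03). I'll press a little more for a firm contact signature before letting go.

Emit:
{"method": "drive_tool", "body": {
  "rows": [
    [0, 0, 0.1, 0],
    [0, 0, 0.2, 0],
    [0, 0, 0.3, 0],
    [0, 0, 0.4, 0],
    [0, 0, 0.5, 0],
    [0, 0, 0.5, 0],
    [0, 0, 0.5, 0],
    [0, 0, 0.5, 0]
  ]
}}

```text
time_s: 10.1
tool_pos: [0.5004, 0.0824, 0.1129]
eef_rot: [-2.227, -2.202, 0.014]
ft_force: [-29.1, -6.2, 56.0]
gripper_width: 0.0105
gripper_force: 52.0
```

Run:
```python
from h import *
from plant import sensors
s=sensors.get_state();print(s['tool_pos'],s['ft_force'],s['ft_torque'],s['tau'].round(1))
S=vision.read_camera("side");h=cv2.cvtColor(S,cv2.COLOR_RGB2HSV).astype(int)[140:200,220:280]
k=(h[...,0]>15)&(h[...,0]<32)&(h[...,1]>150)&(h[...,2]>60);v,u=np.nonzero(k);print(len(u),v.max()+140,u[v==v.max()]+220,u.min()+220,u.max()+220)
W=vision.read_camera("wrist");h=cv2.cvtColor(W,cv2.COLOR_RGB2HSV).astype(int)
k=(h[...,0]>20)&(h[...,0]<32)&(h[...,1]>170)&(h[...,2]>80);v,u=np.nonzero(k);print(len(u),v.min(),u.min(),u.max())
```

```text
[0.50040402 0.08242958 0.11286858] [-29.08967206  -6.2252152   56.04318436] [-0.93327932  6.04994871  0.23552103] [  0.1 -25.4   3.4 -22.5  -1.4  -9.2  -0.2]
60 175 [237 238] 231 247
35 225 242 268
```

56 N upward force confirms it is on its stops. I'll relax the press, open partly and lift.

Emit:
{"method": "drive_tool", "body": {
  "rows": [
    [0, 0, -0.1, 0],
    [0, 0, -0.2, 0],
    [0, 0, -0.3, 0],
    [0, 0, -0.3, 0],
    [0, 0, -0.3, 0],
    [0, 0, -0.3, 0],
    [0, 0, -0.3, 0],
    [0, 0, -0.3, 0]
  ]
}}

```text
time_s: 11.0
tool_pos: [0.5004, 0.0824, 0.1133]
eef_rot: [-2.227, -2.204, 0.016]
ft_force: [-18.4, -3.8, 22.7]
gripper_width: 0.0104
gripper_force: 49.0
```

Emit:
{"method": "drive_tool", "body": {
  "rows": [
    [0, 0, 0, 0],
    [0, 0, 0, 0],
    [0, 0, 0, 0],
    [0, 0, 0, 0],
    [0, 0, 0, 0],
    [0, 0, 0, 0],
    [0, 0, 0, 0],
    [0, 0, 0, 0]
  ],
  "jaw": 0.65
}}

```text
time_s: 11.8
tool_pos: [0.5067, 0.0839, 0.114]
eef_rot: [2.232, 2.21, 0.0]
ft_force: [-0.4, -0.9, -0.5]
gripper_width: 0.0302
gripper_force: 0.0
```

Emit:
{"method": "drive_tool", "body": {
  "rows": [
    [0, -0.3, 0, 0],
    [0, -0.6, 0, 0],
    [0, -0.6, -0.5, 0],
    [0, -0.6, -2, 0],
    [0, -0.6, -5, 0],
    [0, -0.6, -9, 0],
    [0, -0.6, -13, 0],
    [0, -0.6, -15, 0]
  ]
}}

```text
time_s: 12.6
tool_pos: [0.502, 0.0839, 0.2676]
eef_rot: [2.232, 2.208, 0.007]
ft_force: [-0.2, 0.1, -0.4]
gripper_width: 0.0302
gripper_force: 0.0
```

Run:
```python
from h import *
from plant import sensors
s=sensors.get_state();print(s['time_s'],s['tool_pos'],s['ft_force'],rel(s,[.55,-.075,.25],-.016))
```

```text
12.6 [0.50201085 0.08390273 0.26763072] [-0.21330499  0.14681647 -0.40128715] (array([-15.84,   4.96,   1.76]), np.float64(0.006))
```

Emit:
{"method": "drive_tool", "body": {
  "rows": [
    [-3, 1, 0, 0],
    [-7, 2.2, 0.3, 0],
    [-11, 3.4, 0.8, 0],
    [-14, 4.4, 1.3, 0],
    [-15.8, 5, 1.8, 0],
    [-15.8, 5, 1.8, 0],
    [-15.8, 5, 1.8, 0],
    [-15.8, 5, 1.8, 0]
  ],
  "jaw": 0.4
}}

```text
time_s: 13.4
tool_pos: [0.549, -0.0731, 0.2462]
eef_rot: [-2.23, -2.212, -0.001]
ft_force: [1.1, 0.6, 0.6]
gripper_width: 0.0511
gripper_force: 0.0
```

Run:
```python
from h import *
from plant import sensors
s=sensors.get_state();W=vision.read_camera("wrist");w=cam("wrist",s);S=vision.read_camera("side");T=vision.read_camera("top")
print(s['time_s'],s['tool_pos'],s['joint_positions'].round(2))
p=[.60982,-.02985,-.0161]
print(proj(w,sw(p,[lev(0,.11,.188),lev(0,.11,.163),lev(1.35,.152,.114),lev(.9,.152,.114)])).round(1).tolist())
for c in('red','grn'):
    try: print(c,seg(W,c,(0,0,512,384)))
    except Exception as e: print(e)
B=cv2.resize(S[100:260,180:360],(432,384),interpolation=2)
cv2.imwrite("pics/w5.png",np.hstack([W[:,110:470],B])[:,:,::-1])
```

```text
13.4 [ 0.54900268 -0.07305438  0.24617593] [-0.4   0.4   0.58  1.81 -0.25  1.01  0.28]
[[262.0, 205.8], [261.4, 195.6], [230.3, 318.7], [202.2, 271.6]]
red (array([257.6767101 , 197.00570033]), 1228, (np.int64(241), np.int64(274), np.int64(173), np.int64(219)))
grn (array([230.37755102, 314.21938776]), 196, (np.int64(219), np.int64(241), np.int64(309), np.int64(319)))
```

View pics/w5.png

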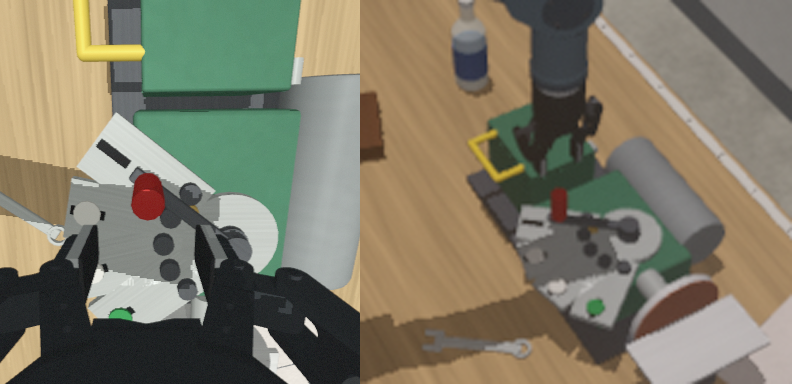

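The cover is shut. The knob axis is at col 257.7 against a predicted 261.7, so it sits about 3 mm nearer, at (0.550,-0.075). Descending onto it.

Emit:
{"method": "drive_tool", "body": {
  "rows": [
    [-0.1, 0.1, 1.5, 0],
    [-0.2, 0.1, 3, 0],
    [-0.2, 0.1, 5, 0],
    [-0.2, 0.1, 7, 0],
    [-0.2, 0.1, 8.5, 0],
    [-0.2, 0.1, 9.8, 0],
    [-0.2, 0.1, 10.2, 0],
    [-0.2, 0.1, 10.2, 0]
  ]
}}

```text
time_s: 14.35
tool_pos: [0.5498, -0.0766, 0.1435]
eef_rot: [-2.232, -2.21, 0.001]
ft_force: [-0.2, 0.2, -0.5]
gripper_width: 0.051
gripper_force: 0.0
```

Emit:
{"method": "drive_tool", "body": {
  "rows": [
    [0, 0, 0, 0],
    [0, 0, 0, 0],
    [0, 0, 0, 0],
    [0, 0, 0, 0],
    [0, 0, 0, 0],
    [0, 0, 0, 0],
    [0, 0, 0, 0],
    [0, 0, 0, 0]
  ],
  "jaw": 1
}}

```text
time_s: 15.15
tool_pos: [0.5502, -0.0766, 0.1449]
eef_rot: [2.233, 2.21, 0.001]
ft_force: [-2.4, -0.1, 5.8]
gripper_width: 0.0249
gripper_force: 39.5
```

Run:
```python
from h import *
from plant import sensors
s=sensors.get_state();M=R.from_rotvec(s['eef_rot']).as_matrix();print(s['time_s'],s['tool_pos'],s['ft_force'],s['gripper_width'])
p=[.60982,-.02985,-.0161]
for a in np.linspace(0,1.35,17): print(round(a,2),((M.T@(sw(p,lev(a,.11,0))-sw(p,lev(0,.11,0)))[0])*100).round(2))
```

```text
15.15 [ 0.55018637 -0.07664387  0.14485711] [-2.38093718 -0.1277359   5.81537398] 0.024851776287512013
0.0 [0. 0. 0.]
0.08 [-0.74 -0.55 -0.  ]
0.17 [-1.53 -1.04 -0.  ]
0.25 [-2.36 -1.46 -0.  ]
0.34 [-3.22 -1.81 -0.  ]
0.42 [-4.11 -2.09 -0.  ]
0.51 [-5.01 -2.29 -0.  ]
0.59 [-5.93 -2.41 -0.  ]
0.68 [-6.86 -2.45 -0.  ]
0.76 [-7.79 -2.42 -0.  ]
0.84 [-8.71 -2.31 -0.  ]
0.93 [-9.62 -2.12 -0.01]
1.01 [-1.051e+01 -1.850e+00 -1.000e-02]
1.1 [-1.137e+01 -1.510e+00 -1.000e-02]
1.18 [-1.22e+01 -1.10e+00 -1.00e-02]
1.27 [-1.3e+01 -6.2e-01 -1.0e-02]
1.35 [-1.375e+01 -8.000e-02 -1.000e-02]
```

Knob gripped (24.9 mm). Sweeping the arc.

Emit:
{"method": "drive_tool", "body": {
  "rows": [
    [-0.74, -0.55, 0, 0],
    [-1.53, -1.04, 0, 0],
    [-2.36, -1.46, 0, 0],
    [-3.22, -1.81, 0, 0],
    [-4.11, -2.09, 0, 0],
    [-5.01, -2.29, 0, 0],
    [-5.93, -2.41, 0, 0],
    [-6.86, -2.45, 0, 0]
  ]
}}

```text
time_s: 15.95
tool_pos: [0.527, -0.1382, 0.1448]
eef_rot: [-2.221, -2.216, -0.01]
ft_force: [-1.8, 10.9, 8.3]
gripper_width: 0.025
gripper_force: 40.1
```

Emit:
{"method": "drive_tool", "body": {
  "rows": [
    [-0.93, 0.03, 0, 0],
    [-1.85, 0.14, 0, 0],
    [-2.76, 0.33, 0, 0],
    [-3.65, 0.6, 0, 0],
    [-4.51, 0.94, 0, 0],
    [-5.34, 1.35, 0, 0],
    [-6.14, 1.83, 0, 0],
    [-6.9, 2.35, 0, 0]
  ]
}}

```text
time_s: 16.75
tool_pos: [0.5487, -0.2149, 0.1444]
eef_rot: [2.231, 2.209, 0.001]
ft_force: [0.6, -0.3, 0.7]
gripper_width: 0.0
gripper_force: 0.0
```

```bash
cat > chk.py <<'E'
from h import *
from plant import sensors
import sys
s=sensors.get_state();T=vision.read_camera("top");S=vision.read_camera("side");print(s['time_s'],s['tool_pos'],s['ft_force'])
A=cv2.resize(T[120:220,235:345],(396,360),interpolation=2);B=cv2.resize(S[140:260,220:340],(360,360),interpolation=2)
cv2.imwrite(sys.argv[1],np.hstack([A,B])[:,:,::-1])
E
python3 chk.py pics/t6.png
```

```text
16.75 [ 0.54865359 -0.21494105  0.14440604] [ 0.56521518 -0.32262133  0.74961579]
```

View pics/t6.png

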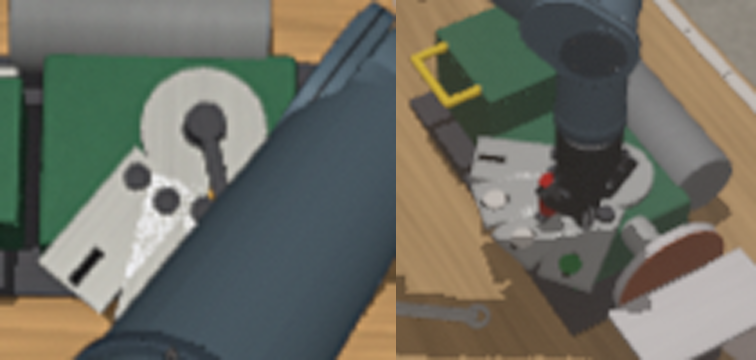

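The knob slipped out of the pads. The lever has been left short, probably at 0.90 (knob at about (547,190) in the picture). I'll lift, turn the tool so the fingers close along the lever's travel, and look again by numbers.

Emit:
{"method": "drive_tool", "body": {
  "rows": [
    [0, 0, -2, 0],
    [0, 0, -5, 0],
    [0, 0, -8, 0],
    [0, 0, -10.5, 0.1],
    [0, 0, -10.5, 0.25],
    [0, 0, -10.5, 0.4],
    [0, 0, -10.5, 0.5],
    [0, 0, -10.5, 0.5]
  ]
}}

```text
time_s: 17.65
tool_pos: [0.5479, -0.2137, 0.2489]
eef_rot: [2.71, 1.589, -0.0]
ft_force: [-0.1, -0.2, 0.9]
gripper_width: -0.0
gripper_force: 0.0
```

```bash
cat > knob.py <<'E'
from h import *
from plant import sensors
from scipy.optimize import least_squares
p=[.607,-.02985,-.0161]
s=sensors.get_state();W=vision.read_camera("wrist");w=cam("wrist",s);print(s['time_s'],s['tool_pos'],s['joint_positions'].round(2))
r=seg(W,'red',(0,0,512,384));print(r)
for a in(.45,.6,.75,.9,1.05,1.2,1.35): print(a,proj(w,sw(p,lev(a,.11,.165))).round(1).tolist(),sw(p,lev(a,.11,.163)).round(4).tolist())
try: print('grn',seg(W,'grn',(0,0,512,384)),proj(w,sw(p,lev(1.35,.152,.118))))
except Exception as e: print('no grn')
S=vision.read_camera("side");T=vision.read_camera("top")
for n,I in(("side",S),("top",T)):
    try: print(n,seg(I,'red',(230,150,330,240)))
    except Exception as e: print(n,'none')
    print([proj(cam(n),sw(p,lev(a,.11,.165)))[0].round(1).tolist() for a in(.9,1.1,1.35)])
E
python3 knob.py
```

```text
17.65 [ 0.54791103 -0.21373527  0.24891005] [-0.21  0.49  0.7   1.72 -0.35  1.06  0.09]
(array([206.31631799, 156.79414226]), 1195, (np.int64(186), np.int64(226), np.int64(137), np.int64(177)))
0.45 [[173.0, 100.6]] [[0.5283, -0.1191, 0.163]]
0.6 [[181.8, 121.5]] [[0.5256, -0.1353, 0.163]]
0.75 [[193.1, 140.4]] [[0.5253, -0.1518, 0.163]]
0.9 [[206.5, 157.0]] [[0.5275, -0.1681, 0.163]]
1.05 [[221.7, 171.1]] [[0.5322, -0.184, 0.163]]
1.2 [[238.4, 182.6]] [[0.5391, -0.1989, 0.163]]
1.35 [[256.3, 191.5]] [[0.5482, -0.2127, 0.163]]
grn (array([242.3161157 , 211.35330579]), 484, (np.int64(230), np.int64(255), np.int64(199), np.int64(224))) [[240.21379783 214.36371073]]
side (array([270.5915493 , 204.08450704]), 71, (np.int64(268), np.int64(273), np.int64(198), np.int64(210)))
[[270.0, 203.5], [274.6, 206.8], [281.5, 209.8]]
top none
[[301.0, 188.2], [308.5, 186.0], [317.0, 181.4]]h.py:28: RuntimeWarning: Mean of empty slice.
  return np.array([u.mean(),v.mean()]),len(u),(u.min(),u.max(),v.min(),v.max())
  ret = ret.dtype.type(ret / rcount)
```

Wrist and side views both put the lever exactly at 0.90, with the knob at (0.5275,-0.168). Moving over it with the fingers along its travel.

Emit:
{"method": "drive_tool", "body": {
  "rows": [
    [0.6, -0.8, 0, 0.12],
    [1.2, -1.6, 0, 0.25],
    [1.8, -2.4, 0, 0.37],
    [2.4, -3.2, 0, 0.5],
    [3, -4, 0, 0.62],
    [3, -4, 0, 0.62],
    [3, -4, 0, 0.62],
    [3, -4, 0, 0.62]
  ],
  "jaw": 0.4
}}

```text
time_s: 18.6
tool_pos: [0.5276, -0.1691, 0.2491]
eef_rot: [3.064, 0.69, 0.001]
ft_force: [-0.4, -1.0, 0.2]
gripper_width: 0.0513
gripper_force: 0.0
```

```bash
python3 knob.py 2>/dev/null | head -7
python3 - <<'E'
from h import *
from plant import sensors
s=sensors.get_state();print(rel(s,[.5275,-.168,.143],-1.14))
E
```

```text
18.6 [ 0.52758269 -0.16906067  0.24910506] [-0.42  0.47  0.87  1.81 -0.41  1.05 -0.52]
(array([263.28384992, 200.33931485]), 1226, (np.int64(240), np.int64(419), np.int64(169), np.int64(383)))
0.45 [[201.3, 166.1]] [[0.5283, -0.1191, 0.163]]
0.6 [[218.5, 177.5]] [[0.5256, -0.1353, 0.163]]
0.75 [[236.8, 186.1]] [[0.5253, -0.1518, 0.163]]
0.9 [[255.9, 191.9]] [[0.5275, -0.1681, 0.163]]
1.05 [[275.5, 194.9]] [[0.5322, -0.184, 0.163]]
(array([ 0.04, -0.1 , 10.61]), np.float64(0.011))
```

Emit:
{"method": "drive_tool", "body": {
  "rows": [
    [0, -0.1, 1.5, 0],
    [0, -0.1, 3, 0],
    [0, -0.1, 5, 0],
    [0, -0.1, 7, 0],
    [0, -0.1, 8.5, 0],
    [0, -0.1, 9.8, 0],
    [0, -0.1, 10.7, 0],
    [0, -0.1, 10.7, 0]
  ]
}}

```text
time_s: 19.55
tool_pos: [0.5263, -0.1673, 0.1408]
eef_rot: [-3.065, -0.687, 0.003]
ft_force: [0.6, 0.0, 0.7]
gripper_width: 0.0512
gripper_force: 0.0
```

Emit:
{"method": "drive_tool", "body": {
  "rows": [
    [0, 0, 0, 0],
    [0, 0, 0, 0],
    [0, 0, 0, 0],
    [0, 0, 0, 0],
    [0, 0, 0, 0],
    [0, 0, 0, 0],
    [0, 0, 0, 0],
    [0, 0, 0, 0]
  ],
  "jaw": 1,
  "force": 50
}}

```text
time_s: 20.35
tool_pos: [0.5279, -0.1685, 0.1429]
eef_rot: [3.064, 0.686, 0.003]
ft_force: [1.2, -4.6, 6.1]
gripper_width: 0.0247
gripper_force: 50.3
```

Run:
```python
from h import *
from plant import sensors
s=sensors.get_state();M=R.from_rotvec(s['eef_rot']).as_matrix();print(s['time_s'],s['tool_pos'],s['ft_force'],s['gripper_width'])
p=[.607,-.02985,-.0161]
for a in np.linspace(.9,1.35,7): print(round(a,3),((M.T@(sw(p,lev(a,.11,0))-sw(p,lev(.9,.11,0)))[0])*100).round(2))
```

```text
20.35 [ 0.52788159 -0.16851085  0.1428574 ] [ 1.20271362 -4.55813816  6.10085056] 0.024698156999897893
0.9 [0. 0. 0.]
0.975 [-0.16  0.81  0.  ]
1.05 [-0.26  1.63  0.  ]
1.125 [-0.29  2.45  0.  ]
1.2 [-0.27  3.28  0.01]
1.275 [-0.18  4.1   0.01]
1.35 [-0.03  4.91  0.01]
```

Emit:
{"method": "drive_tool", "body": {
  "rows": [
    [-0.16, 0.8, 0, 0],
    [-0.26, 1.6, 0, 0],
    [-0.3, 2.45, 0, 0],
    [-0.27, 3.3, 0, 0],
    [-0.18, 4.1, 0, 0],
    [-0.03, 4.9, 0, 0],
    [-0.03, 4.9, 0, 0],
    [-0.03, 4.9, 0, 0]
  ]
}}

```text
time_s: 21.15
tool_pos: [0.547, -0.2121, 0.1424]
eef_rot: [-3.064, -0.689, 0.002]
ft_force: [-3.0, -2.7, 7.3]
gripper_width: 0.0249
gripper_force: 50.6
```

Held at the notch (TCP (0.547,-0.212) against a target of (0.548,-0.213)). Release and lift.

Emit:
{"method": "drive_tool", "body": {
  "rows": [
    [0, 0, 0, 0],
    [0, 0, 0, 0],
    [0, 0, 0, 0],
    [0, 0, 0, 0],
    [0, 0, 0, 0],
    [0, 0, 0, 0],
    [0, 0, 0, 0],
    [0, 0, 0, 0]
  ],
  "jaw": 0.4
}}

```text
time_s: 21.95
tool_pos: [0.5476, -0.2119, 0.142]
eef_rot: [-3.066, -0.687, -0.0]
ft_force: [0.7, -0.2, 1.0]
gripper_width: 0.0514
gripper_force: 0.0
```

Emit:
{"method": "drive_tool", "body": {
  "rows": [
    [0, 0, -1, 0],
    [0, 0, -2.5, 0],
    [0, 0, -5, 0],
    [0, 0, -8, 0],
    [0, 0, -11, 0],
    [0, 0, -14, 0],
    [0, 0, -14, 0],
    [0, 0, -14, 0]
  ]
}}

```text
time_s: 22.75
tool_pos: [0.548, -0.2122, 0.2833]
eef_rot: [3.065, 0.687, 0.003]
ft_force: [-0.3, -0.1, -1.1]
gripper_width: 0.0513
gripper_force: 0.0
```

Emit:
{"method": "drive_tool", "body": {
  "rows": [
    [-1, -4, 0, 0],
    [-2, -8, 0, 0],
    [-3, -12, 0, 0],
    [-4, -16, 0, 0],
    [-5, -20, 0, 0],
    [-6, -24, 0, 0],
    [-6, -24, 0, 0],
    [-6, -24, 0, 0]
  ]
}}

```text
time_s: 23.55
tool_pos: [0.3903, -0.0196, 0.2818]
eef_rot: [-3.063, -0.691, -0.0]
ft_force: [-0.1, -0.9, 0.7]
gripper_width: 0.0514
gripper_force: 0.0
```

```bash
python3 knob.py 2>/dev/null | grep -v '^0\|^1'; python3 chk.py pics/end.png
```

```text
23.55 [ 0.39034077 -0.01955774  0.28175119] [-1.   -0.04  0.95  2.15  0.03  1.02 -1.2 ]
(array([504.54697286, 148.99164927]), 479, (np.int64(494), np.int64(511), np.int64(100), np.int64(316)))
grn (array([489.36673347, 151.30661323]), 499, (np.int64(477), np.int64(502), np.int64(139), np.int64(164))) [[490.91993666 154.03127866]]
side (array([282.35294118, 209.37254902]), 51, (np.int64(280), np.int64(285), np.int64(204), np.int64(216)))
[[270.0, 203.5], [274.6, 206.8], [281.5, 209.8]]
top (array([318.0483871 , 179.30645161]), 62, (np.int64(314), np.int64(322), np.int64(175), np.int64(183)))
[[301.0, 188.2], [308.5, 186.0], [317.0, 181.4]]
23.7 [ 0.39143186 -0.02157881  0.2819195 ] [ 0.62381081 -0.46827961 -0.38096824]
```

View pics/end.png

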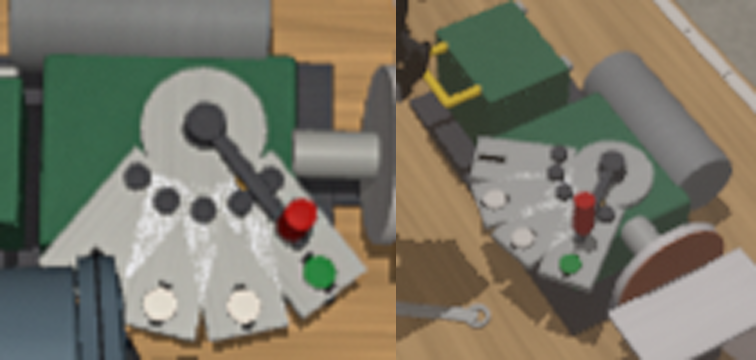

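The final picture shows the lever (knob at (297,218)) pointing at the green tag (319,271), the cover shut and the gripper clear. Handing in.

```bash
python3 -c "
from plant import ticket
print(ticket.sign_off())"
```

```text
the job is handed in; nothing more can be done
None
```

I lowered the cover gently onto its stops and put the lever in the green-tag notch (1.35 rad), with the gripper let go and clear. The knob slipped out at 0.90 on the first throw and needed a second grip. I handed the job in at about 24 s; no verdict came back.

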